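# Set the portion stop of a baguette cutting guide

### The job

Set the baguette cutting guide to its middle portion length: slide the white stop along the channel until its hole lies over the middle one of the three holes in the steel deck. Then take the black thumbscrew out of its storage hole in the end block, put it down through both holes until its collar sits flat on the stop, give it a quarter turn so that its T-shaped end locks under the deck, and let go. Do not disturb the mug, the kitchen timer or the small bowl.

Things in the scene. Friction and masses are not known exactly. Their poses are not given: they have to be found in the camera images.
- guide: Cutting guide, fixed: wooden trough 340 mm long (its y), 132 mm wide (its x), steel deck as floor, top 26 mm above the worktop, 8 mm thick, hollow below. Origin on the worktop under the middle hole, z up; y points to the robot's right. Side rails at x = 50..66 mm each side, 38 mm high, leave a 100 mm channel. Knife-slot cheeks 92 mm high on the rails at y = -169..-108 mm; wooden end block 38 mm high at y = 110..170 mm.
- middle_hole (a point): Centre of the deck's middle keyhole, at the level of the deck's top (26 mm above the worktop). Axes as the guide's: x along the slot, y along the channel to the end block, z up. The keyhole: 24 mm bore with a cross slot 38 mm long (x) and 15.5 mm wide (y), right through. Equal ones lie 40 mm either side along y; black marks on the rails beside each.
- storage_hole (a point): Centre of the mouth of the round storage hole in the end block, 140 mm along y from the middle hole and 38 mm above the worktop; 34 mm wide, 32 mm deep, so that the screw stands in it at any turn. Axes as the guide's.
- stop_plate (a point): Loose white L-shaped stop, 0.2 to 0.4 kg, free to slide along the channel (1.5 mm play each side); starts 30 to 75 mm from its place, towards the end block. Point: centre of its upright plate, 97 mm wide (x), 10 mm thick (y); top edge 32 mm above the point (90 above the worktop). Can be pinched across its thickness from above; two ribs behind it only beyond 43 mm from the middle. Axes parallel to the guide's.
- stop_hole (a point): Centre of the keyhole in the stop's foot, at the foot's upper face; 55 mm from stop_plate along the stop's +y. The foot is 8 mm thick, flat on the deck, and reaches 30 mm past the hole towards the end block. Keyhole: 22 mm bore with a cross slot 35 mm long (x) and 13.5 mm wide (y). With the holes in line this point lies 8 mm above middle_hole.
- screw_wing (a point): Loose thumbscrew with black wing, 65 mm tall, 0.08 kg, upright in the storage hole, turned up to 0.5 rad either way from the guide's axes. Point: centre of the wing, on the screw's axis (z up). Wing 47 mm long (x), 12 thick (y), 26 high. Round steel collar, 42 mm wide, 4 thick, underside 25 mm below the point. In storage the point is 63 mm above the worktop; fully home in the stop 33 mm above middle_hole.
- screw_tip (a point): Lower end of the screw, 52 mm below screw_wing, rounded. The shank is 18 mm thick; at its end a rounded T bar, 30 mm long and 9 mm thick, lies along x, parallel to the wing. It passes the keyholes only with the wing along the slots (guide's x, within about 0.1 rad). With the collar down on the stop the T bar is 2 mm below the deck, free to turn either way; a quarter turn locks it.
- mug: Purple-grey mug, 96 mm tall, 86 mm wide without its handle, a bystander behind the guide. Origin at the middle of its underside.
- timer: Red kitchen timer, 62 mm wide, 57 mm tall, bystander behind the guide. Origin at the middle of its underside.
- bowl: White pinch bowl, 85 mm wide, 42 mm tall, a bystander to the left of the guide's knife end. Origin at the middle of its underside.
Not all that is in view belongs to the job. What is shaped like the part that bears stop_plate but green is not meant.

How it is judged:
By the outcome, as a careful person would: the job done as asked, in the order asked, and still so for the second after the job is handed in, with the robot touching nothing.
It also fails if it takes over 54 s, if anything falls off the work surface, if the arm or the gripper's body presses on something with over 40 N, if the wrist force passes 120 N, or if a joint passes its speed limit or range.

### The arm

A 6-joint arm with a two-finger parallel gripper is mounted at the origin on a cart in front of the work surface, level with it; the furniture and walls round the work are solid. World frame = base frame: x ahead of the robot, y to its left, z up, the work surface at z = 0. Lengths are in m, angles in rad, forces in N, time in s.
With the tool pointing down it reaches from about 0.425 to 0.95 m from the base axis. Payload 3.5 kg.
Tool frame: the origin (TCP) lies at the centre of the arm's flange, where the gripper is bolted on; the fingertips stand 173 mm ahead of it and the grasp point (between the pads) lies 155 mm ahead of it; x points along the fingers, y is the direction in which the jaws open and shut, and the axes are right-handed (so a half turn about x gives the same grasp; the last joint's range is limited). The gripper opens to 85 mm and grips with 20 to 120 N. Pads are 22 mm wide; open, the fingers measure 114 mm over their backs; the gripper's body (76 mm by 85 mm) begins 54 mm behind the grasp point. The pads swing forward as they close: fully open they stand 13 mm farther back than shut.
Start: joints at [-1.27, 0.286, 1.577, -0, 1.279, -0.15], TCP at [0.294, -0.608, 0.405] pointing down, gripper open.
Joint ranges: [-2.77, 2.77], [-0.9, 2.22], [0.21, 2.48], [-1.53, 4.67], [0.24, 2.81], [-2.84, 2.84]. Speed limits (rad/s): [2.79, 2.79, 3.14, 3.14, 3.14, 3.14].

### API

Orientations are given as a unit quaternion [w, x, y, z].
In Python, from bench import sense, get_image, hand_in gives the robot as it stands.
- The arm moves only by the shell command python3 -m crank 'ROWS' [FORCE]. ROWS is JSON, a list of rows, each an object of numbers: "wx", "wy", "wz": the turn, a rotation vector about the world's x, y, z in units of 6 degrees (1.0 is 6 degrees); "x", "y", "z": the shift along the world's x, y, z in mm; "gripper": the finger opening in mm, from 0 to 85.4. In form: [{"wx": .., "wy": .., "wz": .., "x": .., "y": .., "z": .., "gripper": ..}, ...]. A call has 1 to 12 rows; each row shifts and turns the commanded pose from where the row before left it; what a row does not reach is not made up. A row lasts 1/12 s, in which the tool goes at most 41.7 mm and 7.16 degrees, less where a joint would pass 70% of its speed; a pose out of reach is approached as far as the arm can. A call is refused whole if a number of a shift passes 41.7 or a number of a turn 1, either way. A call with a gripper value outside its range is refused whole. The fingers move at their own pace and stop on an object; FORCE is the grip in N (left out, the last holds). Time passes only in rows, so rows that do not move let the fingers close. It gives the time, the measured TCP pose, the force and the opening at its end, in the units of the state.
- sense(): the state, without advancing time (a new reading comes with each control period).
- get_image(name): name is "scene" or "top"; returns a dict with "pixels" (480x640x3 uint8, red, green, blue), "fx", "fy", "cx", "cy" (pixels), "R" (3x3) and "t" (3): a world point X has camera coordinates R X + t. Camera axes: x right, y down, z forward; pixel columns grow to the right and rows downward; lengths in m; the calibration is good to about 2 mm. A picture is of the moment at which its call begins. There is no depth.
- hand_in(): hands the job in, once; it reports no verdict.
The state is a dict: "time": time; "joints": joint angles; "joint_velocities": joint speeds; "joint_efforts": joint torques, N m; "tcp_pos": TCP position; "ee_rot": TCP orientation; "ft_force": force on the tool from outside, world axes, zero at the start; "wrist_torque": the same for the moment, N m; "gripper_width": opening from 0.0 (shut) to 1.0 (fully open).
Only numpy, scipy, OpenCV 4.12 (cv2) and the standard library are available. Lean on these libraries where they do the work, as an engineer would, in place of code of your own. Each camera call takes 0.05 s, during which the arm holds its last target. There are 200 camera calls.

## Working session

There is one attempt and no reset: what is moved stays moved. The work goes in short steps, Python scripts to look and compute and a shell command to move; the robot and the scene stay as the last step left them, time stands still between calls to the robot, and variables do not carry over. Pictures are saved under pics/ and viewed, about 8 in all and at most 12, crops included, and the job is handed in when it is done.

```bash
mkdir -p pics; ls
cat > h.py <<'E'
import numpy as np, cv2
from bench import sense,get_image
def snap(name,fn,box=None,s=1):
    im=get_image(name); p=im["pixels"][:,:,::-1]
    if box: x0,y0,x1,y1=box; p=p[y0:y1,x0:x1]
    p=cv2.resize(np.ascontiguousarray(p),None,fx=s,fy=s,interpolation=cv2.INTER_CUBIC); cv2.imwrite("pics/"+fn,p)
    np.savez("cam_"+name,**{k:np.array(v) for k,v in im.items()})
def cam(name): return np.load("cam_"+name+".npz")
def ray(name,u,v,z):
    c=cam(name); R=c["R"];t=c["t"].ravel()
    d=R.T@np.array([(u-c["cx"])/c["fx"],(v-c["cy"])/c["fy"],1]); o=-R.T@t
    return o+d*(z-o[2])/d[2]
def proj(name,X):
    c=cam(name); q=c["R"]@np.array(X)+c["t"].ravel(); return np.array([c["fx"]*q[0]/q[2]+c["cx"],c["fy"]*q[1]/q[2]+c["cy"]])
E
python3 -c "
from h import *
snap('scene','s0.png');snap('top','t0.png');s=sense();print(s)
for n in('scene','top'):
  c=cam(n);print(n,c['fx'],-c['R'].T@c['t'].ravel())"
```

```text
pics
{'time': 0.1, 'joints': array([-1.27002916e+00,  2.87119926e-01,  1.57801346e+00,  6.43153582e-06,
        1.27862852e+00, -1.50016773e-01]), 'joint_velocities': array([ 0.00109819, -0.00045863, -0.00476344, -0.00151858,  0.00059213,
        0.00116191]), 'joint_efforts': array([ 1.06477586e-03, -4.07295978e+01, -2.93695807e+01, -1.64691655e-04,
        3.41566156e-03, -6.29816881e-06]), 'tcp_pos': array([ 0.29402874, -0.60734968,  0.40346582]), 'ee_rot': array([-0.15726452, -0.68916579, -0.15879439,  0.68927696]), 'ft_force': array([-0.4440924 ,  0.21323504, -0.04470269]), 'wrist_torque': array([-0.00022845,  0.03390938, -0.00013087]), 'gripper_width': 1.001630348686798}
scene 574.992132118459 [-0.20690018  0.80308065  0.73623614]
top 492.9180596382064 [0.42806036 0.20618731 0.96000279]
```

View pics/s0.png

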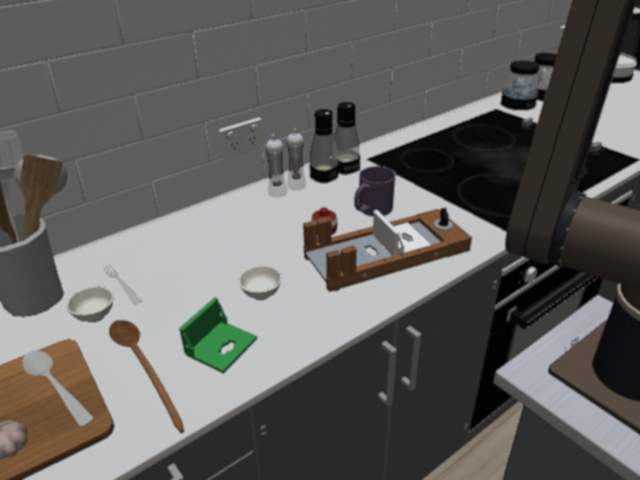

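View pics/t0.png

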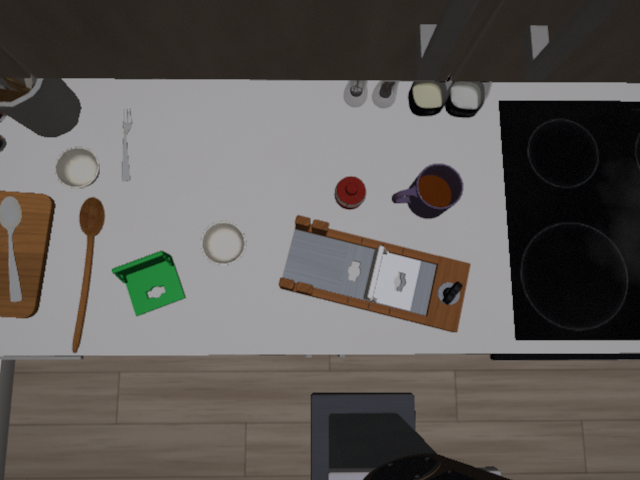

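The guide is seen in the top view at about (290–470, 215–330). The white stop is at about (400, 280), with its plate at 378. The screw is at (450, 292) in the end block. The green L at (150, 280) is the decoy. An enlarged crop should confirm this.

```bash
python3 -c "
from h import *
snap('top','t1.png',(275,205,475,335),4)"
```

```text
(no output)
```

View pics/t1.png

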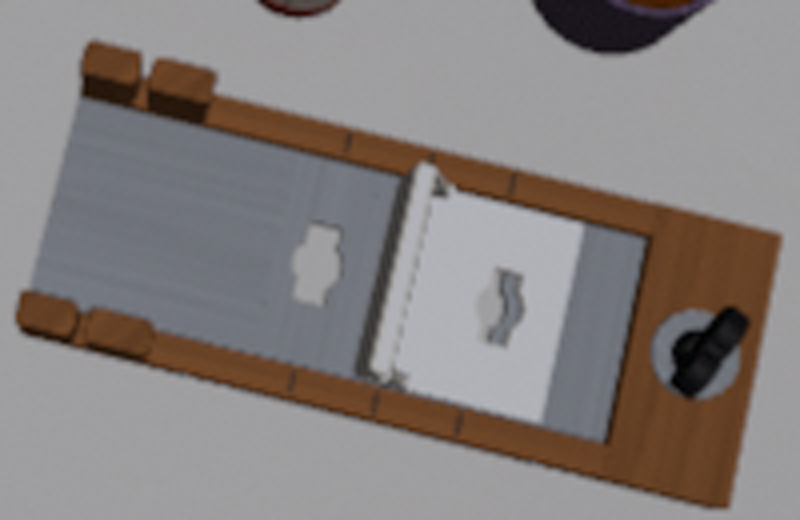

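Holes at crop px: left deck hole (317,263) beside the first marks. The stop's keyhole is at (500,306) and the screw's wing runs (690,385)–(735,318). The white stop in the channel is the one meant. Now I'll fit the guide pose.

```bash
cat > fit.py <<'E'
from h import *
from scipy.optimize import least_squares
px=lambda a:np.array(a,float)/4-0.375+[275,205]
P=[((780,237),(-66,170,38)),((728,507),(66,170,38)),((317,263),(0,-40,26)),
((348,140),(-58,-40,38)),((431,158),(-58,0,38)),((513,180),(-58,40,38)),((293,378),(58,-40,38)),((376,402),(58,0,38)),((460,422),(58,40,38)),((649,236),(-50,110,38)),((607,441),(50,110,32))]
def g2w(p,q):
    x,y,a=p; c,s=np.cos(a),np.sin(a); gy=np.array([s,-c]); gx=np.array([-c,-s]) # a: turn of guide from nominal
    return np.r_[np.array([x,y])+gx*q[0]/1e3+gy*q[1]/1e3,q[2]/1e3]
if __name__=="__main__":
    f=lambda p:np.concatenate([proj('top',g2w(p,q))-px(u) for u,q in P])
    r=least_squares(f,[.5,.1,0],loss='soft_l1'); p=r.x; print(p,r.fun.reshape(-1,2).round(1).tolist()); np.save('g.npy',p)
    W=lambda u,z:ray('top',*px(u),z)
    def w2g(X):
        d=X[:2]-p[:2]; c,s=np.cos(p[2]),np.sin(p[2]); return np.array([-c*d[0]-s*d[1],s*d[0]-c*d[1]])*1e3
    print('plate top mid',w2g(W((408,272),.090)),'foot far edge',w2g(W((564,320),.034)),'hole',w2g(W((500,306),.034)))
    print('collar',w2g(W((697,353),.042)))
    a=W((690,388),.070);b=W((738,318),.076);print('wing ends',w2g(a),w2g(b),w2g((a+b)/2))
    d=b-a;print('wing dir world deg',np.degrees(np.arctan2(d[1],d[0])))
    for n,q in dict(mid=(0,0,26),store=(0,140,38)).items(): print(n,g2w(p,q))
    from scipy.spatial.transform import Rotation as Ro
    print(Ro.from_quat(sense()['ee_rot'],scalar_first=True).as_matrix().round(3))
E
python3 fit.py
```

```text
[ 0.50826106  0.06885229 -0.24958316] [[0.7, -1.1], [0.1, 0.3], [0.1, -0.5], [0.1, 0.1], [-0.2, 0.7], [-0.2, 0.4], [-0.4, 0.3], [-0.2, -0.4], [-0.3, -0.1], [0.9, -0.5], [-0.2, 0.3]]
plate top mid [ 2.50669242 -4.92368252] foot far edge [-0.59123471 78.50568285] hole [ 0.4151253  47.75698727]
collar [8.41175305e-02 1.40475805e+02]
wing ends [ 19.64336575 132.77808028] [-15.71635832 145.9833567 ] [  1.96350371 139.38071849]
wing dir world deg -34.778474121535865
mid [0.50826106 0.06885229 0.026     ]
store [ 0.47368105 -0.06680987  0.038     ]
[[-0.001  0.436 -0.9  ]
 [ 0.002 -0.9   -0.436]
 [-1.    -0.002 -0.   ]]
```

```bash
R='{"x":10.8,"y":34,"wz":-0.335,"z":-4.5,"gripper":60}'; python3 -m crank '[{"x":10.8,"y":34,"wz":-0.335,"z":0,"gripper":60},{"x":10.8,"y":34,"wz":-0.335},{"x":10.8,"y":34,"wz":-0.335},{"x":10.8,"y":34,"wz":-0.335},{"x":10.8,"y":34,"wz":-0.335},{"x":10.8,"y":34,"wz":-0.335},{"x":10.8,"y":34,"wz":-0.335},{"x":10.8,"y":34,"wz":-0.335},{"x":10.8,"y":34,"wz":-0.335},{"x":10.8,"y":34,"wz":-0.335}]' 30
python3 -m crank '[{"x":10.8,"y":34,"wz":-0.335,"z":-10},{"x":10.8,"y":34,"wz":-0.335,"z":-10},{"x":10.8,"y":34,"wz":-0.335,"z":-10},{"x":10.8,"y":34,"wz":-0.335,"z":-10},{"x":10.8,"y":34,"wz":-0.335,"z":-10},{"x":10.8,"y":34,"wz":-0.335,"z":-10},{"x":10.8,"y":34,"wz":-0.335,"z":-10},{"x":10.8,"y":34,"wz":-0.335,"z":-10},{"x":10.8,"y":34,"wz":-0.335,"z":-10},{"x":10.8,"y":34,"wz":-0.335,"z":-10},{},{}]'
cat > st.py <<'E'
from h import *
from scipy.spatial.transform import Rotation as Ro
s=sense();p=np.load('g.npy');m=Ro.from_quat(s['ee_rot'],scalar_first=True).as_matrix()
d=s['tcp_pos'][:2]-p[:2];c,k=np.cos(p[2]),np.sin(p[2])
print('t',round(s['time'],2),'tcp',(s['tcp_pos']*1e3).round(1),'guide xy',(np.array([-c*d[0]-k*d[1],k*d[0]-c*d[1]])*1e3).round(1),'yaw',np.degrees(np.arctan2(m[1,1],m[0,1])).round(2),'xaxis',m[:,0].round(3),'F',s['ft_force'].round(1),'T',s['wrist_torque'].round(2),'w',round(s['gripper_width']*85.4,1),'q6',s['joints'][5].round(2))
E
python3 st.py
```

```text
t 0.15 tcp [ 294.1 -607.4  403.6] guide xy [ 40.5 708.2] yaw -64.17 xaxis [-0.001  0.002 -1.   ] F [-0.4 -0.6  0.3] T [-0.02  0.   -0.02] w 85.6 q6 -0.15validation failed for argument at $[0]...
validation failed for argument at $[0]...
```

The call was refused, so it seems every row needs all its fields.

```bash
python3 -m crank '[{"wx":0,"wy":0,"wz":-0.335,"x":10.8,"y":34,"z":0,"gripper":60},{"wx":0,"wy":0,"wz":-0.335,"x":10.8,"y":34,"z":0,"gripper":60},{"wx":0,"wy":0,"wz":-0.335,"x":10.8,"y":34,"z":0,"gripper":60},{"wx":0,"wy":0,"wz":-0.335,"x":10.8,"y":34,"z":0,"gripper":60},{"wx":0,"wy":0,"wz":-0.335,"x":10.8,"y":34,"z":0,"gripper":60},{"wx":0,"wy":0,"wz":-0.335,"x":10.8,"y":34,"z":0,"gripper":60},{"wx":0,"wy":0,"wz":-0.335,"x":10.8,"y":34,"z":0,"gripper":60},{"wx":0,"wy":0,"wz":-0.335,"x":10.8,"y":34,"z":0,"gripper":60},{"wx":0,"wy":0,"wz":-0.335,"x":10.8,"y":34,"z":0,"gripper":60},{"wx":0,"wy":0,"wz":-0.335,"x":10.8,"y":34,"z":0,"gripper":60}]' 30; python3 st.py
```

```text
time: 0.98
tcp_pos: [0.4021, -0.2657, 0.4045]
ee_rot: [-0.034, -0.706, -0.035, 0.706]
ft_force: [0.5, -0.3, -0.1]
gripper_width: 0.699
t 0.98 tcp [ 402.1 -265.7  404.5] guide xy [ 20.2 350.4] yaw -84.39 xaxis [-0.  0. -1.] F [ 0.5 -0.3 -0.1] T [0.04 0.02 0.  ] w 59.7 q6 0.68
```

Tracking is good. Next I'll go above the plate.

```bash
python3 -m crank '[{"wx":0,"wy":0,"wz":-0.332,"x":10.8,"y":34,"z":-10,"gripper":60},{"wx":0,"wy":0,"wz":-0.332,"x":10.8,"y":34,"z":-10,"gripper":60},{"wx":0,"wy":0,"wz":-0.332,"x":10.8,"y":34,"z":-10,"gripper":60},{"wx":0,"wy":0,"wz":-0.332,"x":10.8,"y":34,"z":-10,"gripper":60},{"wx":0,"wy":0,"wz":-0.332,"x":10.8,"y":34,"z":-10,"gripper":60},{"wx":0,"wy":0,"wz":-0.332,"x":10.8,"y":34,"z":-10,"gripper":60},{"wx":0,"wy":0,"wz":-0.332,"x":10.8,"y":34,"z":-10,"gripper":60},{"wx":0,"wy":0,"wz":-0.332,"x":10.8,"y":34,"z":-10,"gripper":60},{"wx":0,"wy":0,"wz":-0.332,"x":10.8,"y":34,"z":-10,"gripper":60},{"wx":0,"wy":0,"wz":-0.332,"x":10.8,"y":34,"z":-10,"gripper":60},{"wx":0,"wy":0,"wz":0,"x":0,"y":0,"z":0,"gripper":60},{"wx":0,"wy":0,"wz":0,"x":0,"y":0,"z":0,"gripper":60}]'; python3 st.py; python3 -c "
from h import *
snap('scene','s1.png',(290,140,490,290),4)"
```

```text
time: 1.98
tcp_pos: [0.5098, 0.0741, 0.3035]
ee_rot: [0.086, -0.701, 0.086, 0.703]
ft_force: [-0.7, -0.0, -0.6]
gripper_width: 0.702
t 1.98 tcp [509.8  74.1 303.5] guide xy [-0.2 -5.5] yaw -103.97 xaxis [-0.003 -0.    -1.   ] F [-0.7 -0.  -0.6] T [-0.04 -0.02  0.02] w 59.9 q6 1.76
```

View pics/s1.png

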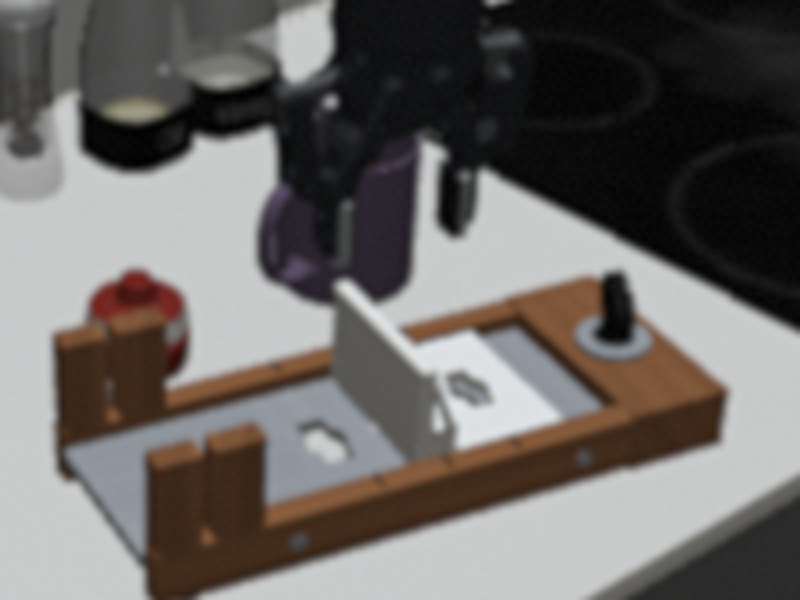

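The open fingers, seen at crop (335,240) and (458,200), straddle the plate's top edge at (385,330). I'll descend and pinch.

```bash
python3 -m crank '[{"wx":0,"wy":0,"wz":0,"x":0,"y":1,"z":-25,"gripper":60},{"wx":0,"wy":0,"wz":0,"x":0,"y":0,"z":-25,"gripper":60},{"wx":0,"wy":0,"wz":0,"x":0,"y":0,"z":-15,"gripper":60},{"wx":0,"wy":0,"wz":0,"x":0,"y":0,"z":-10,"gripper":60},{"wx":0,"wy":0,"wz":0,"x":0,"y":0,"z":0,"gripper":30},{"wx":0,"wy":0,"wz":0,"x":0,"y":0,"z":0,"gripper":20},{"wx":0,"wy":0,"wz":0,"x":0,"y":0,"z":0,"gripper":0},{"wx":0,"wy":0,"wz":0,"x":0,"y":0,"z":0,"gripper":0},{"wx":0,"wy":0,"wz":0,"x":0,"y":0,"z":0,"gripper":0},{"wx":0,"wy":0,"wz":0,"x":0,"y":0,"z":0,"gripper":0},{"wx":0,"wy":0,"wz":0,"x":0,"y":0,"z":0,"gripper":0}]' 35; python3 st.py
```

```text
time: 2.95
tcp_pos: [0.511, 0.0734, 0.2315]
ee_rot: [-0.087, 0.703, -0.087, -0.701]
ft_force: [-1.0, 0.3, 5.6]
gripper_width: 0.108
t 2.95 tcp [511.   73.4 231.5] guide xy [-1.5 -5.1] yaw -104.18 xaxis [ 0.003 -0.    -1.   ] F [-1.   0.3  5.6] T [ 0.01  0.02 -0.02] w 9.2 q6 1.76
```

```bash
python3 -m crank '[{"wx":0,"wy":0,"wz":0,"x":1.2,"y":4.8,"z":0,"gripper":0},{"wx":0,"wy":0,"wz":0,"x":1.2,"y":4.8,"z":0,"gripper":0},{"wx":0,"wy":0,"wz":0,"x":1.2,"y":4.8,"z":0,"gripper":0},{"wx":0,"wy":0,"wz":0,"x":1.2,"y":4.8,"z":0,"gripper":0},{"wx":0,"wy":0,"wz":0,"x":1.2,"y":4.8,"z":0,"gripper":0},{"wx":0,"wy":0,"wz":0,"x":1.2,"y":4.8,"z":0,"gripper":0},{"wx":0,"wy":0,"wz":0,"x":1.2,"y":4.8,"z":0,"gripper":0},{"wx":0,"wy":0,"wz":0,"x":1.2,"y":4.8,"z":0,"gripper":0},{"wx":0,"wy":0,"wz":0,"x":1.2,"y":4.8,"z":0,"gripper":0},{"wx":0,"wy":0,"wz":0,"x":1.2,"y":4.8,"z":0,"gripper":0},{"wx":0,"wy":0,"wz":0,"x":0,"y":0,"z":0,"gripper":0},{"wx":0,"wy":0,"wz":0,"x":0,"y":0,"z":0,"gripper":0}]'; python3 st.py; python3 -c "
from h import *
snap('scene','s2.png',(310,190,450,295),5)
snap('top','t2.png',(320,220,480,340),5)"
```

```text
time: 3.95
tcp_pos: [0.5232, 0.1214, 0.2315]
ee_rot: [-0.087, 0.703, -0.087, -0.7]
ft_force: [1.2, -1.0, 6.2]
gripper_width: 0.114
t 3.95 tcp [523.2 121.4 231.5] guide xy [ -1.5 -54.6] yaw -104.13 xaxis [ 0.004 -0.001 -1.   ] F [ 1.2 -1.   6.2] T [-0.18 -0.05  0.1 ] w 9.7 q6 1.86
```

View pics/t2.png

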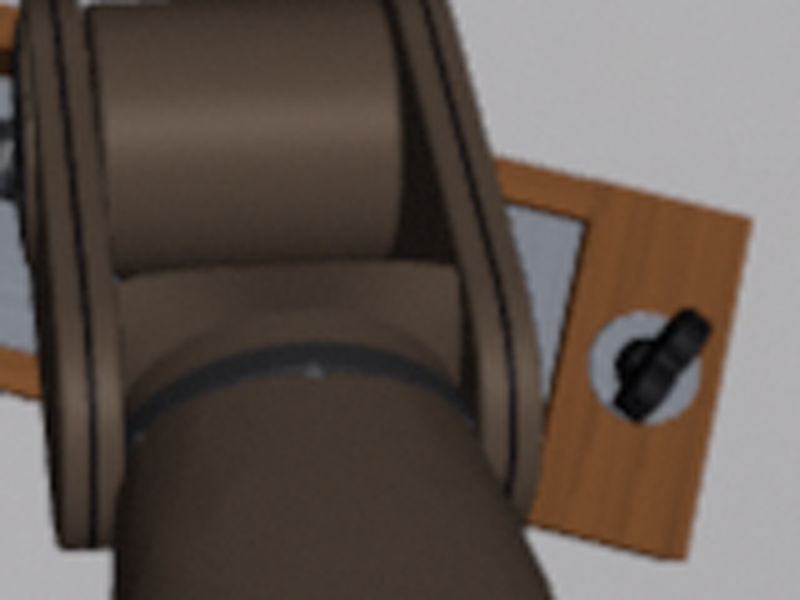

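The top view is blocked by the arm at (300,300), but the screw is still in place, with its wing running about (628,408)–(697,316) in the crop. I'll release, lift, and go above the screw while turning to suit the wing.

```bash
python3 -m crank '[{"wx":0,"wy":0,"wz":0,"x":0,"y":0,"z":0,"gripper":40},{"wx":0,"wy":0,"wz":0,"x":0,"y":0,"z":0,"gripper":40},{"wx":0,"wy":0,"wz":0,"x":0,"y":0,"z":0,"gripper":40},{"wx":0,"wy":0,"wz":0,"x":0,"y":0,"z":0,"gripper":40},{"wx":0,"wy":0,"wz":0,"x":0,"y":0,"z":15,"gripper":40},{"wx":0,"wy":0,"wz":0,"x":0,"y":0,"z":25,"gripper":40},{"wx":0,"wy":0,"wz":0,"x":0,"y":0,"z":30,"gripper":40}]'
python3 -m crank '[{"wx":0,"wy":0,"wz":-0.36,"x":-5,"y":-19,"z":0,"gripper":50},{"wx":0,"wy":0,"wz":-0.36,"x":-5,"y":-19,"z":0,"gripper":50},{"wx":0,"wy":0,"wz":-0.36,"x":-5,"y":-19,"z":0,"gripper":50},{"wx":0,"wy":0,"wz":-0.36,"x":-5,"y":-19,"z":0,"gripper":50},{"wx":0,"wy":0,"wz":-0.36,"x":-5,"y":-19,"z":0,"gripper":50},{"wx":0,"wy":0,"wz":-0.36,"x":-5,"y":-19,"z":0,"gripper":50},{"wx":0,"wy":0,"wz":-0.36,"x":-5,"y":-19,"z":0,"gripper":50},{"wx":0,"wy":0,"wz":-0.36,"x":-5,"y":-19,"z":0,"gripper":50},{"wx":0,"wy":0,"wz":-0.36,"x":-5,"y":-19,"z":0,"gripper":50},{"wx":0,"wy":0,"wz":-0.36,"x":-5,"y":-17,"z":0,"gripper":50},{"wx":0,"wy":0,"wz":0,"x":0,"y":0,"z":0,"gripper":50},{"wx":0,"wy":0,"wz":0,"x":0,"y":0,"z":0,"gripper":50}]'; python3 st.py; python3 -c "
from h import *
snap('scene','s3.png',(325,165,485,285),5)"
```

```text
time: 4.63
tcp_pos: [0.521, 0.1214, 0.2979]
ee_rot: [0.087, -0.7, 0.088, 0.704]
ft_force: [1.4, 0.3, 0.0]
gripper_width: 0.471
time: 5.63
tcp_pos: [0.4719, -0.0669, 0.2995]
ee_rot: [0.218, -0.673, 0.218, 0.673]
ft_force: [0.4, 0.5, -0.2]
gripper_width: 0.584
t 5.63 tcp [471.9 -66.9 299.5] guide xy [  1.7 140.6] yaw -125.87 xaxis [-0.     0.001 -1.   ] F [ 0.4  0.5 -0.2] T [-0.03 -0.03 -0.02] w 49.9 q6 1.84
```

View pics/s3.png

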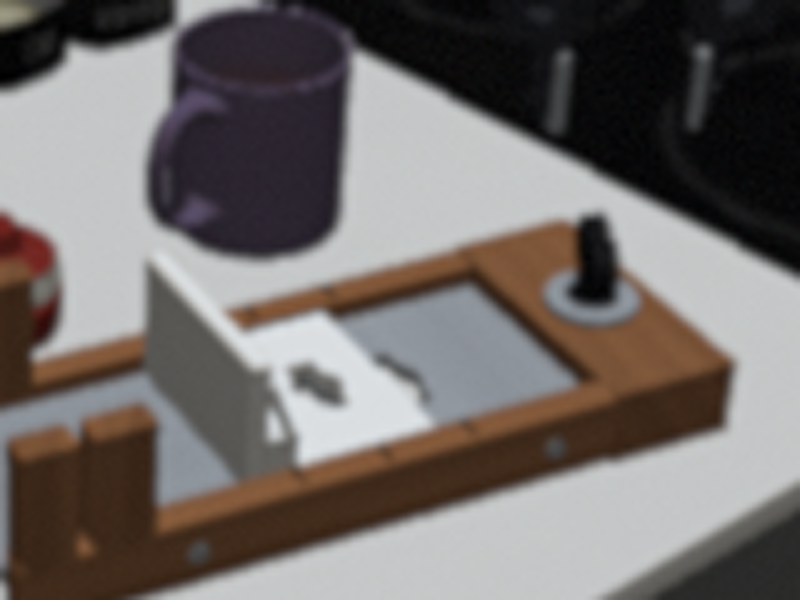

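The scene crop shows the stop's hole at (318,382) and the foot edge from (330,312) to (437,428). The near rail marks are at (300,473), (391,452) and (470,427). I'll measure the stop's y against the marks.

```bash
cat > fs.py <<'E'
from fit import *
p=np.load('g.npy'); px=lambda a:np.array(a,float)/5-0.4+[325,165]
def w2g(X):
    d=X[:2]-p[:2]; c,s=np.cos(p[2]),np.sin(p[2]); return (np.array([-c*d[0]-s*d[1],s*d[0]-c*d[1]])*1e3).round(1)
G=lambda u,z:w2g(ray('scene',*px(u),z))
for n,u,z in [('near-40',(300,473),.038),('near0',(391,452),.038),('near40',(470,427),.038),('far0',(250,315),.038),('far40',(330,290),.038),('block corner 66,170',(732,362),.038),('block -50,110',(472,277),.038),
 ('foot far',(330,312),.034),('foot near',(437,428),.034),('foot mid',(384,370),.034),('hole',(318,383),.034),('plate top far',(155,255),.09),('plate top near',(262,368),.09),('collar',(592,297),.042)]: print(n,G(u,z))
for q in [(0,0,34),(0,30,34),(-48,30,34),(48,30,34),(0,40,26)]: print(q,((proj('scene',g2w(p,q))-[325,165]+.4)*5).round(0))
E
python3 fs.py
```

```text
near-40 [ 61.5 -39.1]
near0 [64.6  1.9]
near40 [63.1 40.7]
far0 [-50.6  -1.5]
far40 [-53.3  40.6]
block corner 66,170 [ 69.6 167.9]
block -50,110 [-35.6 103.5]
foot far [-42.9  34.9]
foot near [53.3 31.2]
foot mid [ 6.7 33.2]
hole [3.3 2.6]
plate top far [-39.4 -55.4]
plate top near [ 54.1 -55.2]
collar [  6.1 138.9]
(0, 0, 34) [309. 381.]
(0, 30, 34) [370. 364.]
(-48, 30, 34) [315. 309.]
(48, 30, 34) [428. 422.]
(0, 40, 26) [388. 374.]
```

```bash
python3 -c "
from h import *
snap('top','t3.png',(300,210,460,330),5)"
```

```text
(no output)
```

View pics/t3.png

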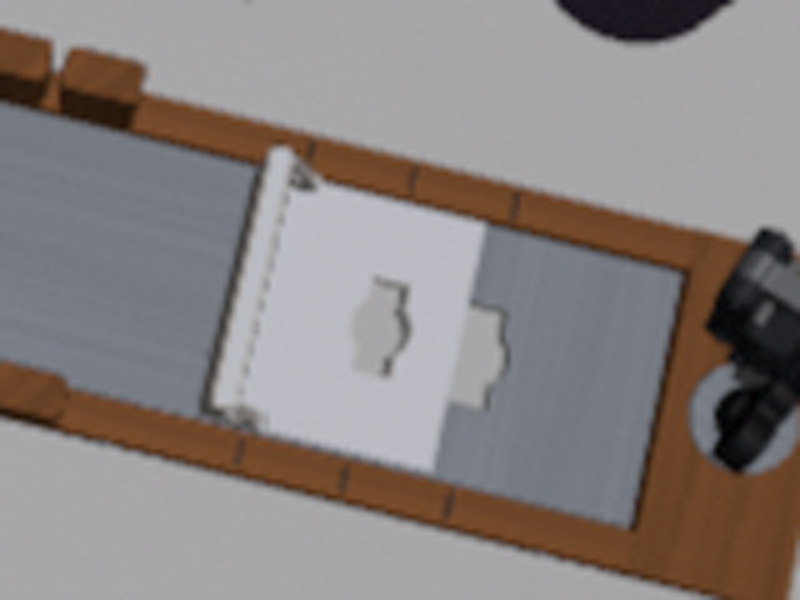

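The top crop is clear. The stop's keyhole is at (381,327), with worktop showing through, and the foot edge midpoint is at about (461,345). The 0-marks at (413,180) and (345,478) straddle the hole.

```bash
cat > ft.py <<'E'
from fit import *
p=np.load('g.npy'); px=lambda a:np.array(a,float)/5-0.4+[300,210]
def w2g(X):
    d=X[:2]-p[:2]; c,s=np.cos(p[2]),np.sin(p[2]); return (np.array([-c*d[0]-s*d[1],s*d[0]-c*d[1]])*1e3).round(1)
G=lambda u,z:w2g(ray('top',*px(u),z))
for n,u,z in [('m-40',(311,152),.038),('m0',(413,180),.038),('m40',(516,204),.038),('n-40',(239,449),.038),('n0',(345,478),.038),('n40',(448,503),.038),('foot a',(486,224),.034),('foot b',(435,471),.034),('hole',(381,327),.034),('collar',(746,417),.042)]: print(n,G(u,z))
for n,q in dict(mid=(0,0,26),store=(0,140,38)).items(): print(n,g2w(p,q))
E
python3 ft.py
```

```text
m-40 [-57.5 -39.7]
m0 [-56.7   0.4]
m40 [-57.4  40.4]
n-40 [ 58.  -40.2]
n0 [58.7  0.6]
n40 [58.3 39.8]
foot a [-47.8  31.6]
foot b [47.7 33.2]
hole [0.2 1.5]
collar [  0.3 140.4]
mid [0.50826106 0.06885229 0.026     ]
store [ 0.47368105 -0.06680987  0.038     ]
```

The stop lies about 1.5 mm from nominal, well inside the fit: the overlap centre is at y≈1.3, ±2 mm or better. Now I'll grasp the screw.

```bash
python3 -m crank '[{"wx":0,"wy":0,"wz":0,"x":1.6,"y":0.4,"z":-25,"gripper":50},{"wx":0,"wy":0,"wz":0,"x":0,"y":0,"z":-25,"gripper":50},{"wx":0,"wy":0,"wz":0,"x":0,"y":0,"z":-18,"gripper":50},{"wx":0,"wy":0,"wz":0,"x":0,"y":0,"z":-10,"gripper":50},{"wx":0,"wy":0,"wz":0,"x":0,"y":0,"z":0,"gripper":30},{"wx":0,"wy":0,"wz":0,"x":0,"y":0,"z":0,"gripper":20},{"wx":0,"wy":0,"wz":0,"x":0,"y":0,"z":0,"gripper":0},{"wx":0,"wy":0,"wz":0,"x":0,"y":0,"z":0,"gripper":0},{"wx":0,"wy":0,"wz":0,"x":0,"y":0,"z":0,"gripper":0},{"wx":0,"wy":0,"wz":0,"x":0,"y":0,"z":0,"gripper":0},{"wx":0,"wy":0,"wz":0,"x":0,"y":0,"z":0,"gripper":0}]' 50; python3 st.py
```

```text
time: 6.65
tcp_pos: [0.4743, -0.0663, 0.2229]
ee_rot: [-0.217, 0.674, -0.217, -0.672]
ft_force: [-0.7, 0.8, 3.5]
gripper_width: 0.147
t 6.65 tcp [474.3 -66.3 222.9] guide xy [ -0.5 139.4] yaw -125.8 xaxis [ 0.002 -0.001 -1.   ] F [-0.7  0.8  3.5] T [ 0.22 -0.05  0.06] w 12.5 q6 1.84
```

```bash
python3 -m crank '[{"wx":0,"wy":0,"wz":0,"x":0,"y":0,"z":10,"gripper":0},{"wx":0,"wy":0,"wz":0,"x":0,"y":0,"z":15,"gripper":0},{"wx":0,"wy":0,"wz":0,"x":0,"y":0,"z":20,"gripper":0},{"wx":0,"wy":0,"wz":0,"x":0,"y":0,"z":10,"gripper":0}]'
python3 -m crank '[{"wx":0,"wy":0,"wz":0.36,"x":3.4,"y":13.4,"z":0,"gripper":0},{"wx":0,"wy":0,"wz":0.36,"x":3.4,"y":13.4,"z":0,"gripper":0},{"wx":0,"wy":0,"wz":0.36,"x":3.4,"y":13.4,"z":0,"gripper":0},{"wx":0,"wy":0,"wz":0.36,"x":3.4,"y":13.4,"z":0,"gripper":0},{"wx":0,"wy":0,"wz":0.36,"x":3.4,"y":13.4,"z":0,"gripper":0},{"wx":0,"wy":0,"wz":0.36,"x":3.4,"y":13.4,"z":0,"gripper":0},{"wx":0,"wy":0,"wz":0.36,"x":3.4,"y":13.4,"z":0,"gripper":0},{"wx":0,"wy":0,"wz":0.36,"x":3.4,"y":13.4,"z":0,"gripper":0},{"wx":0,"wy":0,"wz":0.36,"x":3.4,"y":13.4,"z":0,"gripper":0},{"wx":0,"wy":0,"wz":0.36,"x":3.4,"y":13.4,"z":0,"gripper":0},{"wx":0,"wy":0,"wz":0,"x":0,"y":0,"z":0,"gripper":0},{"wx":0,"wy":0,"wz":0,"x":0,"y":0,"z":0,"gripper":0}]'; python3 st.py; python3 -c "
from h import *
snap('scene','s4.png',(335,165,455,255),6)"
```

```text
time: 6.98
tcp_pos: [0.4741, -0.0663, 0.2791]
ee_rot: [-0.217, 0.674, -0.217, -0.672]
ft_force: [0.4, 0.0, -1.5]
gripper_width: 0.15
time: 7.98
tcp_pos: [0.5076, 0.0682, 0.2768]
ee_rot: [0.087, -0.702, 0.087, 0.702]
ft_force: [-0.5, 0.0, -0.5]
gripper_width: 0.149
t 7.98 tcp [507.6  68.2 276.8] guide xy [0.5 0.8] yaw -104.15 xaxis [-0. -0. -1.] F [-0.5  0.  -0.5] T [ 0.01  0.   -0.03] w 12.8 q6 1.75
```

View pics/s4.png

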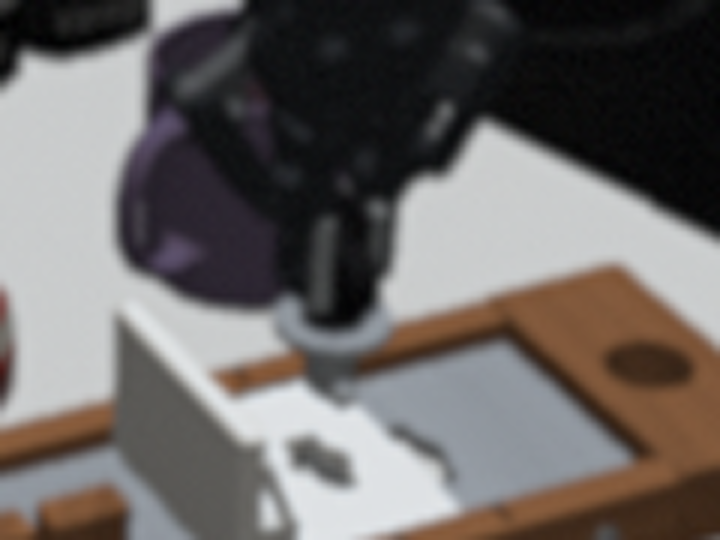

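The crop shows the screw hanging upright, with its collar at (333,318) and T tip at (337,392). The stop's hole is at (322,458) below and the storage hole is empty. I'll check the collar position.

```bash
cat >> fs.py <<'E'
print('---'); px=lambda a:np.array(a,float)/6-0.42+[335,165]
for n,u,z in [('collar',(333,319),.095),('tip',(337,395),.066),('hole',(322,459),.034),('storage',(650,364),.038),('foot far',(305,378),.034),('foot near',(458,512),.034)]: print(n,G(u,z))
E
python3 fs.py | sed -n '/---/,$p'
```

```text
---
collar [5.7 1.9]
tip [10.4  2.7]
hole [2.9 2.9]
storage [  5.3 139.7]
foot far [-45.8  23.3]
foot near [51.4 29.7]
```

The collar is over the hole within about 1–2 mm once the scene bias is taken off. I'll descend in stages.

```bash
python3 -m crank '[{"wx":0,"wy":0,"wz":0,"x":0,"y":0,"z":-10,"gripper":0},{"wx":0,"wy":0,"wz":0,"x":0,"y":0,"z":-10,"gripper":0},{"wx":0,"wy":0,"wz":0,"x":0,"y":0,"z":-8,"gripper":0},{"wx":0,"wy":0,"wz":0,"x":0,"y":0,"z":-4,"gripper":0},{"wx":0,"wy":0,"wz":0,"x":0,"y":0,"z":-3,"gripper":0},{"wx":0,"wy":0,"wz":0,"x":0,"y":0,"z":-3,"gripper":0},{"wx":0,"wy":0,"wz":0,"x":0,"y":0,"z":-2,"gripper":0},{"wx":0,"wy":0,"wz":0,"x":0,"y":0,"z":0,"gripper":0}]'; python3 st.py
```

```text
time: 8.7
tcp_pos: [0.5076, 0.0678, 0.2363]
ee_rot: [0.087, -0.701, 0.087, 0.702]
ft_force: [-0.2, 0.3, -1.2]
gripper_width: 0.144
t 8.7 tcp [507.6  67.8 236.3] guide xy [0.4 1.2] yaw -104.2 xaxis [-0.001  0.    -1.   ] F [-0.2  0.3 -1.2] T [-0.03 -0.    0.02] w 12.3 q6 1.75
```

```bash
python3 -m crank '[{"wx":0,"wy":0,"wz":0,"x":0,"y":0,"z":-4,"gripper":0},{"wx":0,"wy":0,"wz":0,"x":0,"y":0,"z":-4,"gripper":0},{"wx":0,"wy":0,"wz":0,"x":0,"y":0,"z":-3,"gripper":0},{"wx":0,"wy":0,"wz":0,"x":0,"y":0,"z":-3,"gripper":0},{"wx":0,"wy":0,"wz":0,"x":0,"y":0,"z":-1.5,"gripper":0},{"wx":0,"wy":0,"wz":0,"x":0,"y":0,"z":0,"gripper":0},{"wx":0,"wy":0,"wz":0,"x":0,"y":0,"z":0,"gripper":0}]'; python3 st.py
python3 -m crank '[{"wx":0,"wy":0,"wz":0,"x":0,"y":0,"z":-1,"gripper":0},{"wx":0,"wy":0,"wz":0,"x":0,"y":0,"z":0,"gripper":0}]'; python3 st.py
```

```text
time: 9.28
tcp_pos: [0.5077, 0.0679, 0.2211]
ee_rot: [0.087, -0.702, 0.087, 0.702]
ft_force: [-0.9, 1.0, -0.0]
gripper_width: 0.149
t 9.28 tcp [507.7  67.9 221.1] guide xy [0.3 1.1] yaw -104.19 xaxis [-0. -0. -1.] F [-0.9  1.  -0. ] T [ 0.02  0.02 -0.01] w 12.7 q6 1.75
time: 9.45
tcp_pos: [0.5078, 0.0679, 0.2203]
ee_rot: [-0.087, 0.702, -0.087, -0.702]
ft_force: [-0.2, 0.7, -1.2]
gripper_width: 0.148
t 9.45 tcp [507.8  67.9 220.3] guide xy [0.2 1.1] yaw -104.19 xaxis [ 0. -0. -1.] F [-0.2  0.7 -1.2] T [ 0.01 -0.    0.01] w 12.6 q6 1.75
```

```bash
for i in 1; do python3 -m crank '[{"wx":0,"wy":0,"wz":0,"x":0,"y":0,"z":-1,"gripper":0},{"wx":0,"wy":0,"wz":0,"x":0,"y":0,"z":0,"gripper":0},{"wx":0,"wy":0,"wz":0,"x":0,"y":0,"z":0,"gripper":0}]' ; python3 st.py
python3 -m crank '[{"wx":0,"wy":0,"wz":0,"x":0,"y":0,"z":-0.7,"gripper":0},{"wx":0,"wy":0,"wz":0,"x":0,"y":0,"z":0,"gripper":0}]'; python3 st.py; done
```

```text
time: 9.7
tcp_pos: [0.5077, 0.0678, 0.2192]
ee_rot: [0.087, -0.702, 0.087, 0.702]
ft_force: [0.8, 0.2, -0.3]
gripper_width: 0.148
t 9.7 tcp [507.7  67.8 219.2] guide xy [0.3 1.1] yaw -104.19 xaxis [-0.  0. -1.] F [ 0.8  0.2 -0.3] T [ 0.   -0.01 -0.01] w 12.7 q6 1.75
time: 9.87
tcp_pos: [0.5079, 0.0678, 0.2189]
ee_rot: [0.087, -0.702, 0.087, 0.702]
ft_force: [-0.8, 0.1, 2.7]
gripper_width: 0.147
t 9.87 tcp [507.9  67.8 218.9] guide xy [0.1 1.1] yaw -104.19 xaxis [-0. -0. -1.] F [-0.8  0.1  2.7] T [ 0.02  0.28 -0.04] w 12.5 q6 1.75
```

The collar meets the stop at the expected height (Fz 2.7 N). Now the quarter turn.

```bash
python3 -m crank '[{"wx":0,"wy":0,"wz":0.5,"x":0,"y":0,"z":0,"gripper":0},{"wx":0,"wy":0,"wz":0.7,"x":0,"y":0,"z":0,"gripper":0},{"wx":0,"wy":0,"wz":0.7,"x":0,"y":0,"z":0,"gripper":0},{"wx":0,"wy":0,"wz":0.7,"x":0,"y":0,"z":0,"gripper":0},{"wx":0,"wy":0,"wz":0.7,"x":0,"y":0,"z":0,"gripper":0},{"wx":0,"wy":0,"wz":0.7,"x":0,"y":0,"z":0,"gripper":0},{"wx":0,"wy":0,"wz":0.7,"x":0,"y":0,"z":0,"gripper":0},{"wx":0,"wy":0,"wz":0.7,"x":0,"y":0,"z":0,"gripper":0},{"wx":0,"wy":0,"wz":0.7,"x":0,"y":0,"z":0,"gripper":0},{"wx":0,"wy":0,"wz":0.7,"x":0,"y":0,"z":0,"gripper":0},{"wx":0,"wy":0,"wz":0.7,"x":0,"y":0,"z":0,"gripper":0}]'; python3 st.py
```

```text
time: 10.78
tcp_pos: [0.508, 0.068, 0.2189]
ee_rot: [0.189, 0.682, 0.189, -0.681]
ft_force: [-1.0, 1.1, 1.5]
gripper_width: 0.145
t 10.78 tcp [508.   68.  218.9] guide xy [0.  0.9] yaw -59.01 xaxis [ 0.001  0.001 -1.   ] F [-1.   1.1  1.5] T [ 0.23  0.04 -0.04] w 12.4 q6 0.96
```

Turning freely, with yaw at -59°. The other 45° is 7.5 units.

```bash
python3 -m crank '[{"wx":0,"wy":0,"wz":0.7,"x":0,"y":0,"z":0,"gripper":0},{"wx":0,"wy":0,"wz":0.7,"x":0,"y":0,"z":0,"gripper":0},{"wx":0,"wy":0,"wz":0.7,"x":0,"y":0,"z":0,"gripper":0},{"wx":0,"wy":0,"wz":0.7,"x":0,"y":0,"z":0,"gripper":0},{"wx":0,"wy":0,"wz":0.7,"x":0,"y":0,"z":0,"gripper":0},{"wx":0,"wy":0,"wz":0.7,"x":0,"y":0,"z":0,"gripper":0},{"wx":0,"wy":0,"wz":0.7,"x":0,"y":0,"z":0,"gripper":0},{"wx":0,"wy":0,"wz":0.7,"x":0,"y":0,"z":0,"gripper":0},{"wx":0,"wy":0,"wz":0.7,"x":0,"y":0,"z":0,"gripper":0},{"wx":0,"wy":0,"wz":0.7,"x":0,"y":0,"z":0,"gripper":0},{"wx":0,"wy":0,"wz":0.45,"x":0,"y":0,"z":0,"gripper":0},{"wx":0,"wy":0,"wz":0,"x":0,"y":0,"z":0,"gripper":0}]'; python3 st.py
```

```text
time: 11.78
tcp_pos: [0.5076, 0.0683, 0.2189]
ee_rot: [0.432, 0.559, 0.434, -0.559]
ft_force: [-3.3, 3.9, 4.6]
gripper_width: 0.145
t 11.78 tcp [507.6  68.3 218.9] guide xy [0.5 0.6] yaw -14.49 xaxis [-0.001  0.002 -1.   ] F [-3.3  3.9  4.6] T [ 0.59  0.3  -0.02] w 12.3 q6 0.19
```

Quarter turn done. Next I'll release, lift straight up and swing clear.

```bash
python3 -m crank '[{"wx":0,"wy":0,"wz":0,"x":0,"y":0,"z":0,"gripper":35},{"wx":0,"wy":0,"wz":0,"x":0,"y":0,"z":0,"gripper":35},{"wx":0,"wy":0,"wz":0,"x":0,"y":0,"z":0,"gripper":35},{"wx":0,"wy":0,"wz":0,"x":0,"y":0,"z":0,"gripper":35},{"wx":0,"wy":0,"wz":0,"x":0,"y":0,"z":8,"gripper":35},{"wx":0,"wy":0,"wz":0,"x":0,"y":0,"z":20,"gripper":35},{"wx":0,"wy":0,"wz":0,"x":0,"y":0,"z":30,"gripper":35},{"wx":0,"wy":0,"wz":0,"x":0,"y":0,"z":35,"gripper":35},{"wx":0,"wy":0,"wz":0,"x":0,"y":0,"z":35,"gripper":35},{"wx":0,"wy":0,"wz":0,"x":0,"y":0,"z":0,"gripper":35}]'
python3 -m crank '[{"wx":0,"wy":0,"wz":0,"x":-5,"y":-35,"z":0,"gripper":35},{"wx":0,"wy":0,"wz":0,"x":-5,"y":-35,"z":0,"gripper":35},{"wx":0,"wy":0,"wz":0,"x":-5,"y":-35,"z":0,"gripper":35},{"wx":0,"wy":0,"wz":0,"x":-5,"y":-35,"z":0,"gripper":35},{"wx":0,"wy":0,"wz":0,"x":-5,"y":-35,"z":0,"gripper":35},{"wx":0,"wy":0,"wz":0,"x":-5,"y":-35,"z":0,"gripper":35},{"wx":0,"wy":0,"wz":0,"x":-5,"y":-35,"z":0,"gripper":35},{"wx":0,"wy":0,"wz":0,"x":0,"y":0,"z":0,"gripper":35},{"wx":0,"wy":0,"wz":0,"x":0,"y":0,"z":0,"gripper":35}]'; python3 st.py; python3 -c "
from h import *
snap('top','t5.png',(275,150,475,300),4)
snap('scene','s5.png',(290,150,490,300),4)"
```

```text
time: 12.62
tcp_pos: [0.5099, 0.0677, 0.3556]
ee_rot: [0.437, 0.563, 0.429, -0.555]
ft_force: [0.7, -0.3, 1.4]
gripper_width: 0.413
time: 13.37
tcp_pos: [0.4724, -0.1788, 0.3469]
ee_rot: [0.432, 0.56, 0.432, -0.56]
ft_force: [-0.0, 0.2, -0.0]
gripper_width: 0.408
t 13.37 tcp [ 472.4 -178.8  346.9] guide xy [-26.4 248.8] yaw -14.72 xaxis [ 0.001 -0.    -1.   ] F [-0.   0.2 -0. ] T [ 0.01 -0.01  0.01] w 34.8 q6 -0.31
```

View pics/t5.png

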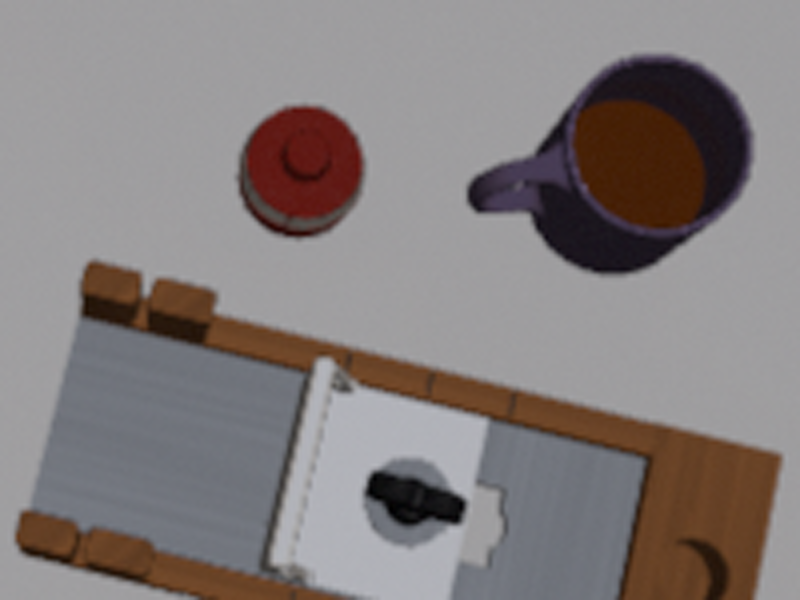

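View pics/s5.png

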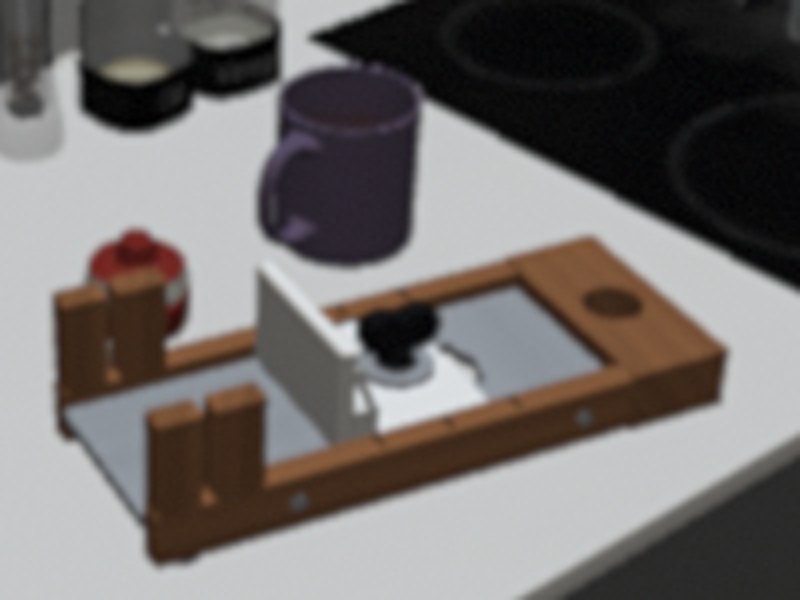

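The top crop shows the collar flat on the stop at (410,502), with the wing lying along the channel from (375,487) to (462,508). The scene crop shows the screw upright at (397,340) and the storage hole empty. The mug and timer are where they were. Handing in.

```bash
python3 -c "
from bench import hand_in
print(hand_in())"
```

```text
the job is handed in; nothing more can be done
None
```

The cutting guide is set to its middle length, and I handed the job in at about 13.4 s of the 54 s allowed. I slid the white stop to the middle hole and moved the thumbscrew from the end block down through both holes. I then gave it a quarter turn, let go and swung the arm clear.

**What the last checks showed:**
- **Seating:** the collar met the stop at the expected height, with about 3 N at the wrist. In the final pictures it sits flat, with the screw upright.
- **Lock:** the gripper turned 89.7° with the screw held, and the wing now lies along the channel. The T end under the deck can't be seen, so the lock is inferred from the turn and the seating height.
- **Bystanders:** the mug and timer look unmoved in the last pictures. The bowl was outside those crops, but the arm never went near it.
- **Arm:** the gripper was clear of everything, with the wrist force near zero.

**What disagreed:** the stop's hole measured about 1.5 mm towards the end block from exact centre (0.4 mm by the gripper position, up to 3 mm by the foot edge). That was within the play of the holes, and the screw went through with no resistance, so I left it.

One early move call was refused because its rows lacked some fields. Nothing moved.

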